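Unpin, restock and re-pin the counter tape stand

TASK

Restock the tape stand on the counter. Draw the locking pin out of the latch post, park it upright in its socket on the stand and swing the keeper arm open; if a spent bare core was left on its spindle, put that in the grey tray; then load every tape roll that is lying out on to the spindle, widest at the bottom and narrowest on top, each lying flat and fully home. Last, swing the arm shut so that its eye lines up between the two knuckles of the latch post and drop the pin through all three until its flange sits on the upper knuckle; knock no cup over.

Things in the scene. Friction and masses are not known exactly. Their poses are not given: they have to be found in the camera images.
- stand: Tape stand screwed to the counter: dark wooden board 135 x 270 x 10 mm, long in its y. Origin at counter level on the spindle's axis, z up. Along its y stand the hinge column (y = +100 mm), the spindle (0) and the latch post (-95 mm); its +x points away from the robot, up to 30 degrees to the left. The pin's parking socket is at x = +58, y = +100 mm.
- seat (a point): Centre of the top face of the spindle's seat, a steel disc 42 mm across, 16 mm above the counter, on which the lowest roll lies. The steel spindle above it is 22 mm thick, 60 mm tall, its top 6 mm tapered to 14 mm.
- spindle_top (a point): Centre of the spindle's top end, 76 mm above the counter.
- keeper (a joint): Keeper arm's angle about the hinge column, rad: 0 = shut, eye exactly in line with the knuckles; grows as it opens to the stand's -x side (clockwise from above); 1.57 = square to the board. Range -0.12 (past the knuckles) to 1.95, no stop or catch at 0, stiff (1 N at the knob), stays where left. Flat bar 18 mm wide, underside 82, top 92 mm over the counter; below 1.0 it obstructs loading.
- keeper_hinge (a point): Point on the keeper arm's hinge axis at the height of the arm, 87 mm above the counter. The hinge cap ends 99 mm above the counter.
- keeper_knob (a point): Middle of the black upright grip knob on the keeper arm, 120 mm from the hinge axis, 110 mm above the counter. The knob is 12 to 18 mm thick and reaches from 92 to 126 mm above the counter.
- keeper_eye (a point): Centre of the 15 mm hole in the keeper arm's eye, 195 mm from the hinge axis; the eye is 28 mm wide and 10 mm thick, 82 to 92 mm above the counter.
- latch_top (a point): Centre of the hole's mouth on top of the latch post's upper knuckle, 106 mm above the counter. Both knuckles: 32 mm square, 12 mm thick, with a 15 mm vertical hole; the upper spans 94 to 106 mm, the lower 68 to 80 mm, and the arm's eye swings in between. The post's plate stands behind them on the stand's -y side, no higher than the upper knuckle.
- park_top (a point): Centre of the mouth of the parking socket, 65 mm above the counter, a 28 mm square steel block with a 15.5 mm vertical hole 53 mm deep, so that the pin's flange rests on its top.
- pin: Locking pin, 84 mm long, upright in the latch at the start, its flange on the upper knuckle. Origin on its axis at the underside of the flange; z along the pin to its knob. Flange 25 mm across and 4 mm thick; above it a black round grip knob 18 mm thick from 4 to 34 mm above the origin; below it a steel shank 12 mm thick, 50 mm long, its last 12 mm tapered to 4 mm. 70 g.
- pin_tip (a point): Tip of the pin's shank, 50 mm below its origin.
- roll_large: Roll of paper tape lying flat, 68 mm across, 18 mm high, with a 27 mm hole. Origin at its centre (9 mm above what it lies on), z along its axis. Absent in some starts.
- roll_medium: The same, 56 mm across. Absent in some starts.
- roll_small: The same, 44 mm across. Absent in some starts.
- core: Spent bare cardboard core, a ring 35 mm across and 18 mm high with a 27 mm hole, left lying on the spindle's seat in some starts, else absent. Origin at its centre.
- tray: Loose open grey plastic tray for scraps, 100 x 100 x 36 mm, walls and floor 4 mm. Origin under its centre. It and the rolls lie in a row along the counter's front edge, before a solid glass display case 0.47 m high (front pane at world x = 0.61 m, left end pane at y = 0.03 m) that the arm must keep clear of.
- till_mug: White mug, 100 mm high, beyond the stand. A bystander.
- espresso_cup_2: Loose small purple cup, 52 mm high, behind the tape rolls. A bystander, absent in some starts.
Not all that is in view belongs to the job. What is shaped like the roll_small but green or pink is not meant.

How it is judged:
By the outcome, as a careful person would: the job done as asked, in the order asked, and still so for the second after the job is handed in, with the robot touching nothing.
Of roll_large, roll_medium, roll_small only 2 to 3 are there at a start; the rules pass over those that are not, and their reading is None.
Of core, espresso_cup_2 only 1 to 2 are there at a start; the rules pass over those that are not, and their reading is None.
At some moment in a run one of roll_large, roll_medium, roll_small, tray may be knocked a few centimetres aside while the robot is not near it.
It also fails if it takes over 210 s, if anything falls off the work surface, if the arm or the gripper's body presses on something with over 40 N, if the wrist force passes 120 N, or if a joint passes its speed limit or range.

ROBOT

A 6-joint arm with a two-finger parallel gripper is mounted at the origin on a cart in front of the work surface, level with it; the furniture and walls round the work are solid. World frame = base frame: x ahead of the robot, y to its left, z up, the work surface at z = 0. Lengths are in mm, angles in rad, forces in N, time in s.
With the tool pointing down it reaches from about 300 to 875 mm from the base axis. Payload 6.4 kg.
Tool frame: the origin (TCP) lies between the finger pads; the fingertips stand 17 mm ahead of it and the grasp point (between the pads) lies 2 mm behind it (ctrl.tips_ahead is the distance from the TCP to the fingertips, in mm); z points along the fingers, y is the line along which they close (so a half turn about z gives the same grasp; the last joint's range is limited). The gripper opens to 88 mm and grips with 3 to 60 N. Pads are 18 mm wide; open, the fingers measure 123 mm over their backs; the gripper's body (75 mm by 187 mm) begins 45 mm behind the grasp point.
Start: joints at [-1.382, 0.181, 1.607, -0, 1.354, -0.206], TCP at [221.175, -530.776, 255.714] pointing down, gripper open.
Joint ranges: [-2.99, 2.99], [-0.89, 2.07], [0.3, 2.58], [-1.14, 4.28], [0, 2.63], [-3.12, 3.12]. Speed limits (rad/s): [2.57, 2.57, 3.01, 3.14, 3.14, 3.14].

INTERFACE

Orientations are given as a unit quaternion [x, y, z, w].
In Python, from cell import ctrl gives the robot as it stands. The module is installed in compiled form; this text tells all that it offers. Calls block until the motion is done:
- ctrl.reach(position, orientation): joint-space move of the TCP to a pose.
- ctrl.movel(position, ori=None, max_speed=150, stop_force=None): straight line of the TCP; ori=None keeps the orientation; max_speed is the mean speed in mm/s. With stop_force (N) it stops when the force on the tool has changed by that much, and returns True; else False.
- ctrl.set_joints(angles): joint-space move.
- ctrl.ungrasp() and ctrl.close_gripper(): open the fingers fully, or close them until they stop; the grip force is fixed at half the most.
- ctrl.pause(seconds).
- ctrl.solve_ik(position, orientation): joint angles nearest the present ones, or None.
- ctrl.grab_frame(name): name is "scene" or "top" or "wrist"; returns the picture (400x640x3 uint8, red, green, blue); there is no depth.
- ctrl.camera_info(name): a dict with "fx", "fy", "cx", "cy" (pixels), "T" (4x4, takes a point from camera to world coordinates). Camera axes: x right, y down, z forward; pixel columns grow to the right and rows downward; lengths in mm; the calibration is good to about 2 mm. A picture is of the moment at which its call begins: read the wrist's pose just before it. camera_info takes no time and is no camera call; for the wrist camera it gives the pose at the moment of the call.
A pose or a line that the arm cannot do raises ctrl.IKError and nothing moves.
- ctrl.job_done(): hands the job in; it is judged then, once.
Readings, each from a call of its own:
- ctrl.current_t(): time.
- ctrl.current_qpos(): joint angles.
- ctrl.current_joint_velocities(): joint speeds.
- ctrl.current_effort(): joint torques, N m.
- ctrl.current_eef_pos(): TCP position.
- ctrl.current_tcp_rot(): TCP orientation.
- ctrl.current_ft_force(): force on the tool from outside, world axes, zero at the start.
- ctrl.current_ft_torque(): the same for the moment, N m.
- ctrl.current_grip_width(): finger opening in mm.
- ctrl.current_grasp_force(): force on a finger pad.
Only numpy, scipy, OpenCV 4.12 (cv2) and the standard library are available. Lean on these libraries where they do the work, as an engineer would, in place of code of your own. Each camera call takes 0.05 s, during which the arm holds its last target. There are 200 camera calls.

## Working session

There is one attempt and no reset: what is moved stays moved. The work goes in short steps, each a Python script; the robot and the scene stay as the last script left them, time stands still between calls to the robot, and variables do not carry over. Pictures are saved under pics/ and viewed, at most 14 in all, crops included, and the job is handed in when it is done.

```bash
mkdir -p pics; python3 - <<'E'
from cell import ctrl
import cv2,numpy as np
np.set_printoptions(precision=2,suppress=True)
for n in("scene","top","wrist"):
    im=ctrl.grab_frame(n); cv2.imwrite(f"pics/{n}0.png",im[:,:,::-1])
    c=ctrl.camera_info(n); print(n,c["fx"],c["fy"],c["cx"],c["cy"]);print(c["T"])
print(ctrl.current_tcp_rot(),ctrl.current_t(),ctrl.current_grip_width())
E
```

```text
scene 405.16209063917483 405.16209063917483 320.53762770477454 199.98640410430977
[[   0.46   -0.42    0.79 -477.06]
 [  -0.89   -0.22    0.4  -551.08]
 [   0.     -0.88   -0.47  728.36]
 [   0.      0.      0.      1.  ]]
top 365.9893321146368 365.9893321146368 318.6756999631218 205.06740451555098
[[   0.02   -0.99    0.17  380.95]
 [  -1.     -0.01    0.02  -39.55]
 [  -0.02   -0.17   -0.99 1103.37]
 [   0.      0.      0.      1.  ]]
wrist 314.91362433363633 314.91362433363633 319.4444262531243 199.59447541213305
[[   0.39   -0.89   -0.24  282.21]
 [  -0.92   -0.37   -0.1  -503.93]
 [  -0.      0.26   -0.97  383.91]
 [   0.      0.      0.      1.  ]]
[ 0.98  0.2   0.   -0.  ] 0.15 88.50020608523778
```

View pics/top0.png

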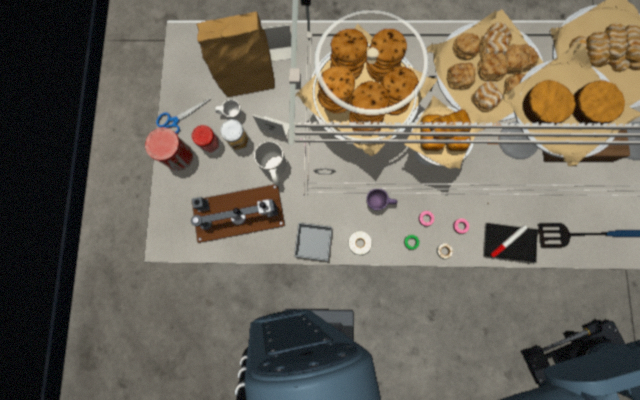

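View pics/scene0.png

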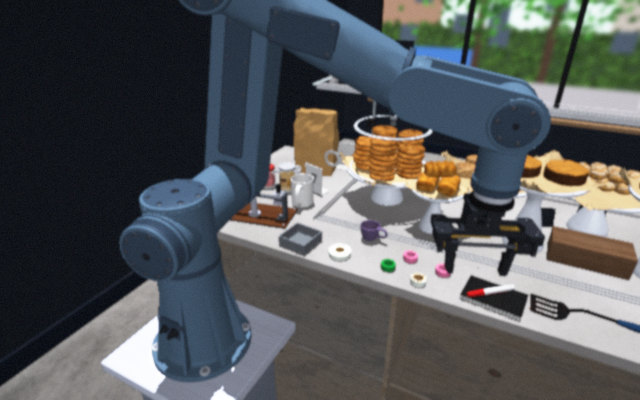

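The top view shows the stand at about (238,213), with the latch post and pin at one end. The tray is at (314,242), a white roll at (360,243), a cream roll at (445,251) and the purple cup at (378,200). The green and pink rings are decoys.

```bash
cat > h.py <<'E'
from cell import ctrl
import cv2,numpy as np
from scipy.spatial.transform import Rotation as R
np.set_printoptions(precision=1,suppress=True)
def ray(c,u,v,z):
    T=c["T"]; d=T[:3,:3]@np.array([(u-c["cx"])/c["fx"],(v-c["cy"])/c["fy"],1]); o=T[:3,3]
    return o+d*(z-o[2])/d[2]
def proj(c,p):
    q=np.linalg.inv(c["T"])@np.append(p,1); return np.array([c["fx"]*q[0]/q[2]+c["cx"],c["fy"]*q[1]/q[2]+c["cy"]])
def down(a):  # tool down, closing line (tool y) at world angle a
    y=np.array([np.cos(a),np.sin(a),0]); z=np.array([0,0,-1.]); x=np.cross(y,z)
    return R.from_matrix(np.c_[x,y,z]).as_quat()
def shot(n,f=None):
    c=ctrl.camera_info(n); im=ctrl.grab_frame(n)[:,:,::-1].copy()
    if f: cv2.imwrite(f"pics/{f}.png",im)
    return c,im
E
python3 - <<'E'
from h import *
c=ctrl.camera_info("top")
for n,u,v,z in[("stand",238,213,10),("tray",314,242,36),("white",360,243,18),("cream",445,251,18),("cup",378,200,52),("pin?",198,204,130),("other",266,208,130),("edge",400,263,0)]: print(n,ray(c,u,v,z))
T=c=ctrl.camera_info("wrist")["T"]; q=R.from_quat(ctrl.current_tcp_rot()).as_matrix()
print(q.T@(T[:3,3]-ctrl.current_eef_pos()),q.T@T[:3,:3])
E
```

```text
stand [539.2 231.2  10. ]
tray [453.   -1.9  36. ]
white [ 453.2 -137.1   18. ]
cream [ 433.4 -385.    18. ]
cup [ 576.5 -186.7   52. ]
pin? [545.1 312.1 130. ]
other [536.4 126.2 130. ]
edge [ 397.  -256.8    0. ]
[  66.6   -1.1 -128.9] [[ 0.  -1.  -0.3]
 [ 1.   0.  -0. ]
 [ 0.  -0.3  1. ]]
```

```bash
python3 - <<'E'
from h import *
ctrl.reach([430,-250,330],down(-np.pi/2)); ctrl.pause(.3); shot("wrist","w1")
ctrl.reach([430,60,380],down(-np.pi/2))
ctrl.reach([560,225,330],down(-np.pi/2)); ctrl.pause(.3); c,im=shot("wrist","w2"); np.save("w2.npy",c["T"])
print(ctrl.current_t(),c["fx"])
E
```

```text
4.2583 314.91362433363633
```

View pics/w1.png

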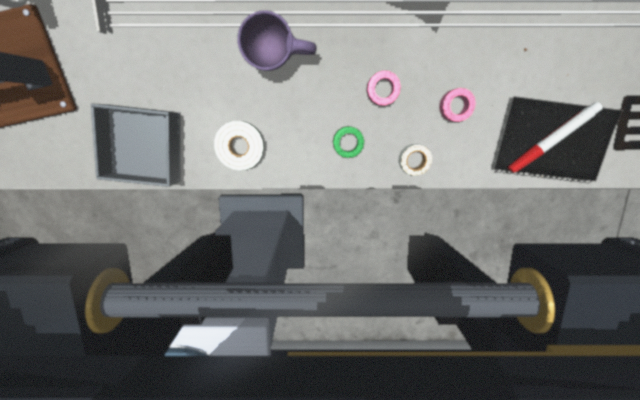

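View pics/w2.png

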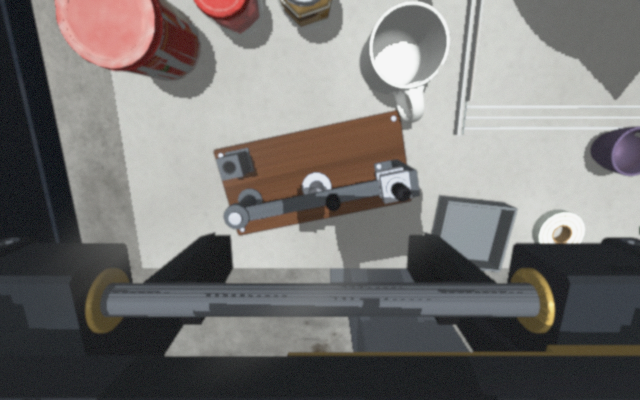

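w1 shows the white roll at (239,146) and the cream roll at (416,160). w2 shows the stand: hinge cap (236,216), park socket (237,165), spindle (316,182), latch and pin (398,186). I'll measure these more closely.

```bash
python3 - <<'E'
from h import *
c=ctrl.camera_info("wrist")
im=cv2.imread("pics/w2.png")
cv2.imwrite("pics/w2c.png",cv2.resize(im[100:250,200:440],None,fx=3.33,fy=3.33,interpolation=cv2.INTER_CUBIC))
# board
hsv=cv2.cvtColor(im,cv2.COLOR_BGR2HSV)
m=((hsv[...,0]<15)&(hsv[...,1]>100)&(hsv[...,2]>30)).astype(np.uint8); m[:105]=0;m[245:]=0;m[:,:200]=0;m[:,440:]=0
P=np.array([ray(c,u,v,10)[:2] for v,u in np.argwhere(m)],np.float32)
r=cv2.minAreaRect(P);print("board",r)
# rolls in w1: rebuild that camera
q=R.from_quat(down(-np.pi/2)).as_matrix()
c1=dict(c);c1["T"]=c["T"].copy();c1["T"][:3,3]+=np.array([430,-250,330])-ctrl.current_eef_pos()
im=cv2.imread("pics/w1.png")
for n,(u,v) in dict(white=(239,146),cream=(416,160)).items():
    s=im[v-40:v+40,u-40:u+40].astype(int)
    mm=((s.min(2)>150) &( s.mean(2)>205)).astype(np.uint8)
    cs,_=cv2.findContours(mm,0,1);k=max(cs,key=cv2.contourArea)
    pts=np.array([ray(c1,a+u-40,b+v-40,18)[:2] for a,b in k[:,0]],np.float32)
    print(n,cv2.minEnclosingCircle(pts),cv2.fitEllipse(pts))
m=(abs(im.astype(int)-[130,120,110]).max(2)<0)
print([im[v,u] for u,v in((225,146),(405,160),(280,180),(135,145))])
for u,v in((93,104),(171,107),(172,186),(96,183)):print("tray",ray(c1,u,v,36))
E
```

```text
board ((542.2509155273438, 232.72964477539062), (129.9451446533203, 263.4226989746094), 11.964391708374023)
white ((465.512451171875, -124.19158172607422), 48.24461364746094) ((459.864501953125, -129.20262145996094), (67.22154235839844, 90.16414642333984), 130.26629638671875)
cream ((436.3013610839844, -384.86529541015625), 22.06390953063965) ((436.2778625488281, -385.0805358886719), (41.497684478759766, 42.7886848449707), 38.259361267089844)
[array([244, 245, 244], dtype=uint8), array([220, 231, 234], dtype=uint8), array([196, 202, 200], dtype=uint8), array([164, 158, 151], dtype=uint8)]
tray [510.8  42.6  36. ]
tray [507.  -57.3  36. ]
tray [402.8 -46.   36. ]
tray [407.1  57.7  36. ]
```

View pics/w2c.png

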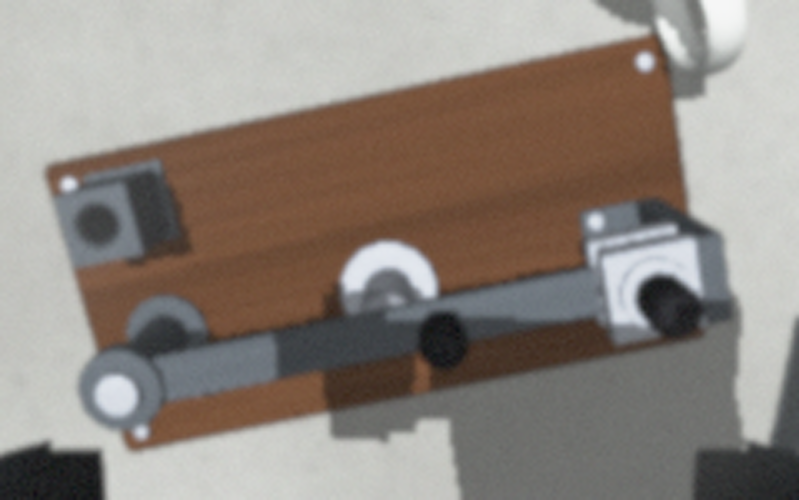

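```bash
python3 - <<'E'
from h import *
c=ctrl.camera_info("wrist")
P=lambda a,b,z: ray(c,200+(a+.5)/3.33-.5,100+(b+.5)/3.33-.5,z)
m=dict(hinge=P(117,394,99),park=P(97,224,65),flange=P(656,286,110),pintop=P(675,308,140),seat=P(389,288,16),knob=P(443,342,126))
for k,v in m.items():print(k,v)
loc=dict(hinge=(0,100),park=(58,100),flange=(0,-95),pintop=(0,-95),seat=(0,0))
A=[];b=[]
ks=list(loc)
L=np.array([complex(*loc[k]) for k in ks]);W=np.array([complex(*m[k][:2]) for k in ks])
Lc,Wc=L.mean(),W.mean();s=((W-Wc)*(L-Lc).conj()).sum();th=np.angle(s);sc=abs(s)/(abs(L-Lc)**2).sum()
o=Wc-np.exp(1j*th)*Lc
print("th",np.degrees(th),sc,o)
for k,l,w in zip(ks,L,W):print(k,o+np.exp(1j*th)*l-w)
for s in((-1,-1),(1,-1)):pass
E
```

```text
hinge [507.2 327.6  99. ]
park [563.8 340.1  65. ]
flange [549.5 137.9 110. ]
pintop [549. 139. 140.]
seat [528.1 229.9  16. ]
knob [534.1 211.  126. ]
th 12.508191494012335 0.9939234266031184 (528.640600647627+230.43857851167064j)
hinge (-0.22360696267696767+0.4965440856446435j)
park (-0.14916166161890487+0.5409312609205017j)
flange (-0.32644203128688787-0.21792338397762023j)
pintop (0.16792245801275385-1.3239302984267738j)
seat (0.5312881975698929+0.5043783358393057j)
```

```bash
cat >> h.py <<'E'
TH=np.radians(12.51); O=np.array([528.6,230.4])
def S(x,y,z=None):
    p=O+[np.cos(TH)*x-np.sin(TH)*y,np.sin(TH)*x+np.cos(TH)*y]
    return np.append(p,z) if z is not None else p
DX=down(TH); DY=down(TH-np.pi/2)
def st(m=""): print(m,"t",round(ctrl.current_t(),1),"tcp",np.array(ctrl.current_eef_pos()),"w",round(ctrl.current_grip_width(),1),"F",np.array(ctrl.current_ft_force()),"gf",round(ctrl.current_grasp_force(),1))
E
python3 - <<'E'
from h import *
ctrl.reach(S(0,-95,230),DX); st()
ctrl.movel(S(0,-95,130),max_speed=100,stop_force=8); st()
ctrl.close_gripper(); st("closed")
ctrl.movel(S(0,-95,205),max_speed=60); st("up"); shot("wrist","w3")
E
```

```text
t 6.0 tcp [549.3 137.8 230.2] w 88.2 F [ 0.5 -0.2  0.4] gf 0.0
 t 7.1 tcp [549.8 137.7 130.8] w 88.1 F [ 0.6  0.6 -0.4] gf 0.0
closed t 8.2 tcp [548.4 137.6 129.9] w 16.7 F [-5.4 -1.1  4.5] gf 30.0
up t 9.6 tcp [548.9 137.6 204.4] w 16.9 F [ 0.5 -0.1 -1.4] gf 30.0
```

View pics/w3.png

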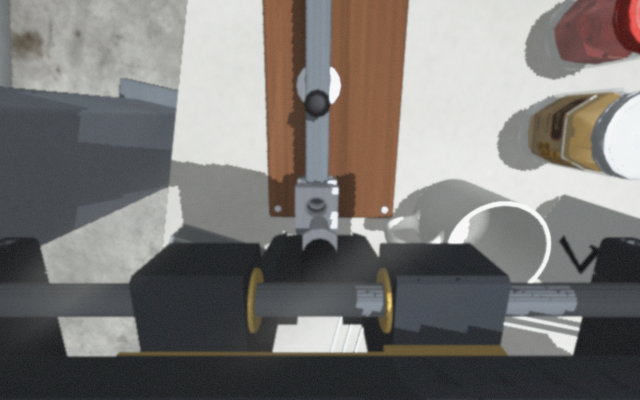

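The pin came out and is held; the latch hole shows at (317,204) and the flange's front edge at about row 229. I'll check both and then park the pin.

```bash
python3 - <<'E'
from h import *
c=ctrl.camera_info("wrist")
h=ray(c,317,204,106); print("hole err",h[:2]-S(0,-95))
tx=R.from_quat(DX).as_matrix()[:,0]; p=np.array(ctrl.current_eef_pos())
print("flange edge exp",proj(c,p+12.5*tx-[0,0,20]),proj(c,p+12.5*tx-[0,0,24]))
print("spindle top",ray(c,318,80,16)[:2]-O)
ctrl.movel(S(58,100,215),max_speed=200)
ctrl.reach(S(58,100,160),DY); st()
print(ctrl.movel(S(58,100,89),max_speed=40,stop_force=12)); st("down"); 
E
```

```text
hole err [-2.5  2.8]
flange edge exp [318.7 228.5] [318.7 225.8]
spindle top [-2.6  4.4]
 t 12.2 tcp [563.8 340.2 160.3] w 17.0 F [-0.2 -0.8 -0.7] gf 30.0
False
down t 14.1 tcp [563.6 340.5  89.1] w 17.1 F [ 0.7 -2.8 -1.4] gf 30.0
```

```bash
cat >> h.py <<'E'
def K(q,z): return S(-120*np.sin(q),100-120*np.cos(q),z)
def swing(q0,q1,z,n=None,r=1.0):
    n=n or max(2,int(abs(q1-q0)/0.12))
    for q in np.linspace(q0,q1,n+1)[1:]:
        ctrl.movel(K(q,z),down(TH-q),max_speed=120)
E
python3 - <<'E'
from h import *
ctrl.ungrasp(); st("rel"); ctrl.movel(S(58,100,200),max_speed=150)
ctrl.reach(K(0,200),DX)
c,im=shot("wrist","w4")
ctrl.movel(K(0,114),max_speed=120,stop_force=8); st("at knob"); ctrl.close_gripper(); st("grip")
swing(0,1.5,114); st("swung"); ctrl.ungrasp(); ctrl.movel(K(1.5,200))
ctrl.reach(S(20,0,330),DY); ctrl.pause(.2); c,im=shot("wrist","w5")
cv2.imwrite("pics/w5c.png",cv2.resize(im[80:260,160:480],None,fx=2.5,fy=2.5,interpolation=cv2.INTER_CUBIC)); st()
E
```

```text
rel t 15.2 tcp [563.6 340.6  89. ] w 88.2 F [ 0.2 -0.9 -0.1] gf 0.0
at knob t 18.6 tcp [533.5 211.  114.7] w 88.2 F [-0.5 -0.7  0. ] gf 0.0
grip t 19.7 tcp [532.8 210.8 113.9] w 16.0 F [-1.1 -0.3  1. ] gf 30.0
swung t 23.0 tcp [392.4 293.6 114. ] w 15.9 F [-3.2  0.2 -1.9] gf 30.0
 t 26.0 tcp [547.  235.4 329.1] w 88.1 F [-0.6 -0.3  0.3] gf 0.0
```

View pics/w5c.png

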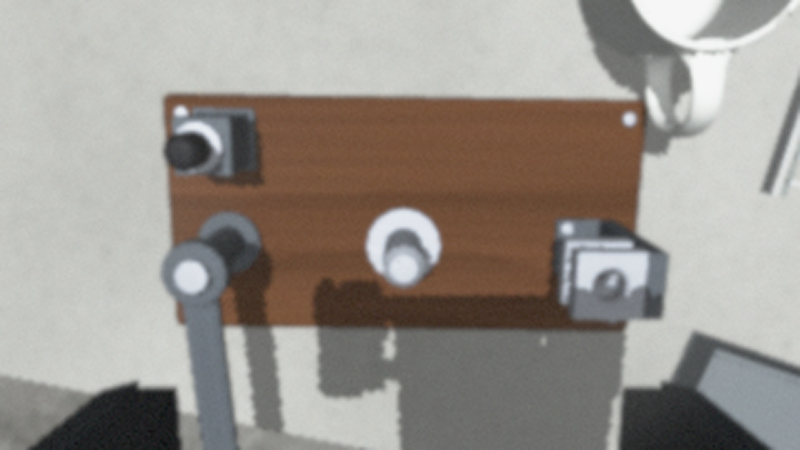

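The pin is parked, the arm is open and the seat holds no core. In the crop the seat is at (404,245), the spindle top at (405,267), the latch hole at (611,285) and the hinge cap at (191,276). I'll refine the stand pose, then look at the large roll.

```bash
cat >> h.py <<'E'
def roll(c,im,xy,dia,name=None):
    """centre of a pale roll near xy (top face at z=18)"""
    u,v=proj(c,[*xy,18]).round().astype(int); k=int(0.9*dia*c["fx"]/(c["T"][2,3]-18))
    y0,x0=max(v-k,0),max(u-k,0); s=im[y0:v+k,x0:u+k]
    g=s.min(2); t,_=cv2.threshold(g,0,255,cv2.THRESH_OTSU)
    for t in (t,205,212,219,226):
        cs,_=cv2.findContours((g>t).astype(np.uint8),cv2.RETR_EXTERNAL,cv2.CHAIN_APPROX_NONE)
        for q in sorted(cs,key=cv2.contourArea)[::-1][:2]:
            if len(q)<20: continue
            p=np.array([ray(c,a+x0,b+y0,18)[:2] for a,b in q[:,0]],np.float32)
            e=cv2.fitEllipse(p); d=np.array(e[1])
            if abs(d-dia).max()<5: print(name,t,e[0],d); return np.array(e[0])
    print(name,"not found")
E
python3 - <<'E'
from h import *
c=ctrl.camera_info("wrist")
P=lambda a,b,z: ray(c,160+(a+.5)/2.5-.5,80+(b+.5)/2.5-.5,z)[:2]
for n,a,b,z,x,y in(("seat",404,245,16,0,0),("sp",405,267,76,0,0),("latch",611,284,106,0,-95),("hinge",191,276,99,0,100),("pintop",186,152,99,58,100)):
    d=P(a,b,z)-S(x,y); print(n,P(a,b,z),d)
ctrl.reach([470,60,300],down(-np.pi/2))
ctrl.reach([470,-130,260],down(-np.pi/2)); ctrl.pause(.3); c,im=shot("wrist","w6")
roll(c,im,(455,-132),68,"large")
E
```

```text
seat [527.9 229.7] [-0.7 -0.7]
sp [528.6 229.7] [-0.  -0.7]
latch [548.1 137.1] [-1.1 -0.6]
hinge [507.5 327.8] [ 0.5 -0.2]
pintop [563.7 338.7] [ 0.1 -1.9]
large not found
```

View pics/w6.png

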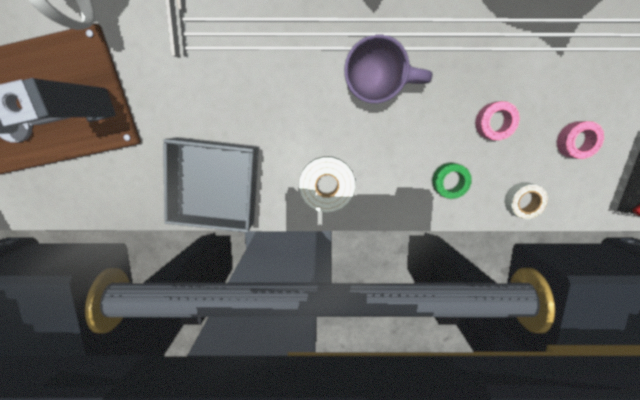

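The gripper's shadow falls on the roll at (327,185). I'll take the view again from the side.

```bash
python3 - <<'E'
from h import *
c=ctrl.camera_info("wrist"); print("w6 large",ray(c,327,185,18))
ctrl.reach([450,-260,300],down(-np.pi/2)); ctrl.pause(.3); c,im=shot("wrist","w7"); np.save("w7T.npy",c["T"])
roll(c,im,(455,-132),68,"large"); roll(c,im,(436,-385),44,"small")
u,v=proj(c,[455,-132,18]).astype(int); print(u,v,im[v,u-40:u+41:4].min(1),im[v-40:v+41:4,u-15].min(1))
E
```

```text
w6 large [ 455.6 -137.1   18. ]
large 205 (455.2327880859375, -135.53665161132812) [67.3 68.1]
small not found
223 163 [196 196 196 198 197 241 243 241 220  79 154 204 202 202 217 241 244 243
 111 193 200] [198 200 203 202 199 211 243 232 242 242 243 243 234 242 220 202 199 200
 200 200 199]
```

```bash
cat >> h.py <<'E'
SP=np.array([528.3,229.9])
def pick(xy,q=DX):
    ctrl.reach([*xy,110],q); ctrl.movel([*xy,19],max_speed=80,stop_force=8); st("down")
    ctrl.close_gripper(); st("grip"); ctrl.movel([*xy,150],max_speed=120); st("up")
def place(bottom):
    ctrl.movel([*SP,150],DX,max_speed=200); ctrl.movel([*SP,105],max_speed=80)
    z=bottom+19
    hit=ctrl.movel([*SP,z],max_speed=35,stop_force=10); st(f"placed hit={hit} want z {z}")
E
python3 - <<'E'
from h import *
pick((455.4,-136.2)); shot("wrist","w8")
place(16)
E
```

```text
down t 31.6 tcp [ 455.8 -136.4   19.5] w 87.9 F [-0.9 -0.2  0.6] gf 0.0
grip t 32.0 tcp [ 455.6 -136.3   19.3] w 65.7 F [-1.5  0.4  2.8] gf 30.0
up t 33.3 tcp [ 454.9 -135.9  149.2] w 65.8 F [ 0.  -0.4 -0.8] gf 30.0
placed hit=False want z 35 t 38.2 tcp [528.3 229.9  35.3] w 66.5 F [-1.6 -0.5  3.2] gf 30.0
```

```bash
python3 - <<'E'
from h import *
ctrl.ungrasp(); ctrl.movel([*SP,160],max_speed=120); st()
ctrl.reach(S(20,0,330),DY); ctrl.pause(.2); c,im=shot("wrist","w9")
a=im[80:260,160:480]
ctrl.reach([450,60,300],down(-np.pi/2))
ctrl.reach([450,-270,300],down(-np.pi/2)); ctrl.pause(.3); c,im=shot("wrist","w10")
u,v=proj(c,[436,-385,18]).astype(int); print(u,v)
b=im[v-60:v+60,u-60:u+60]
cv2.imwrite("pics/v.png",np.hstack([cv2.resize(a,None,fx=1.5,fy=1.5),cv2.resize(b,(270,270),interpolation=cv2.INTER_CUBIC)]))
roll(c,im,(436,-385),44,"small"); print(im[v,u-30:u+31:3].tolist())
E
```

```text
t 39.9 tcp [527.7 229.7 159.1] w 88.1 F [-0.3  0.7 -0.7] gf 0.0
407 178
small not found
[[192, 196, 195], [194, 198, 196], [197, 202, 200], [196, 200, 198], [141, 147, 143], [194, 207, 213], [230, 236, 237], [167, 187, 201], [194, 198, 198], [196, 199, 199], [196, 200, 197], [195, 198, 198], [135, 144, 146], [63, 86, 102], [212, 226, 232], [222, 232, 234], [196, 203, 201], [196, 199, 198], [194, 200, 197], [195, 199, 198], [198, 201, 200]]
```

View pics/v.png

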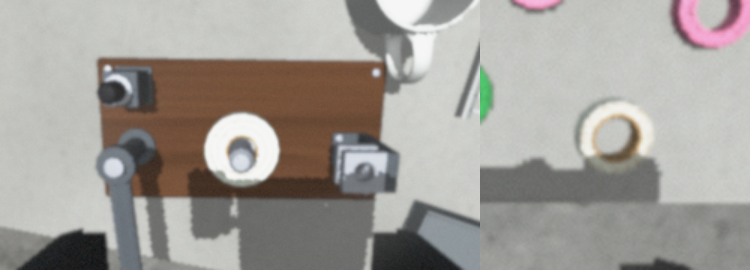

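The large roll lies home on the seat, centred and flat. The small roll is at crop (617,135), which agrees with the earlier measurement (436,-385).

```bash
python3 - <<'E'
from h import *
c=ctrl.camera_info("wrist"); print(ray(c,407.5,177.7,18))
pick((436.2,-385.3))
if ctrl.current_grip_width()>35:
    ctrl.movel([450,-100,180],max_speed=250)
    place(34)
E
```

```text
[ 436.9 -385.    18. ]
down t 46.9 tcp [ 436.5 -385.7   19.6] w 88.2 F [-0.1 -0.3  0.8] gf 0.0
grip t 47.7 tcp [ 436.2 -385.3   19. ] w 42.5 F [ 0.1 -0.1  1.3] gf 30.0
up t 48.9 tcp [ 435.8 -384.8  149. ] w 42.3 F [-0.5  0.1 -0.5] gf 30.0
placed hit=False want z 53 t 54.4 tcp [528.5 230.   53.2] w 42.7 F [-0.7 -0.  -0. ] gf 30.0
```

```bash
python3 - <<'E'
from h import *
ctrl.ungrasp(); ctrl.movel([*SP,170],max_speed=120)
ctrl.reach(S(20,0,330),DY); ctrl.pause(.2); c,im=shot("wrist","w11"); a=im[80:260,160:480]
ctrl.reach(K(1.5,200),down(TH-1.5)); ctrl.movel(K(1.5,114),max_speed=120,stop_force=8); st()
ctrl.close_gripper(); st("grip")
swing(1.5,0,114); ctrl.pause(.3); st("shut"); print(K(0,114))
ctrl.ungrasp(); ctrl.movel(K(0,200))
ctrl.reach(S(10,-70,300),DY); ctrl.pause(.2); c,im=shot("wrist","w12")
u,v=proj(c,S(0,-95,106)).astype(int); print(u,v); np.save("w12T.npy",c["T"])
b=im[v-40:v+50,u-80:u+40]
cv2.imwrite("pics/v2.png",np.hstack([cv2.resize(a,(427,240)),cv2.resize(b,(320,240),interpolation=cv2.INTER_CUBIC)]))
E
```

```text
t 59.7 tcp [392.7 294.  114.7] w 88.2 F [-0.3  0.  -0.3] gf 0.0
grip t 60.8 tcp [391.9 293.8 114. ] w 15.9 F [-0.4  0.2  0.4] gf 30.0
shut t 64.4 tcp [533.2 210.6 114. ] w 15.8 F [ 1.2 -6.7  0.8] gf 30.0
[532.9 210.9 114. ]
344 190
```

View pics/v2.png

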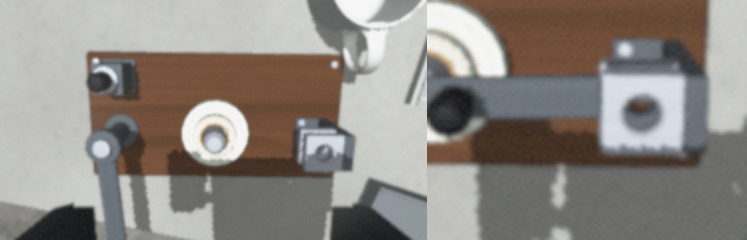

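```bash
python3 - <<'E'
from h import *
c=ctrl.camera_info("wrist"); c["T"]=np.load("w12T.npy")
Rm=np.array([[np.cos(TH),np.sin(TH)],[-np.sin(TH),np.cos(TH)]])
def P(a,b,z):
    w=ray(c,264+(a-427+.5)/2.667-.5,150+(b+.5)/2.667-.5,z)[:2]; return w,Rm@(w-O)
print("hole",P(642,113,106)); print("knuckle",P(642,109,106))
for x in(500,540,590):print("arm edges",P(x,77,92)[1],P(x,118,92)[1])
print("knob",P(453,111,126))
print("brown spot",P(640,102,10),P(640,102,82))
im=cv2.imread("pics/w12.png"); print(im[182:204,336:354].sum(2)//3)
E
```

```text
hole (array([547.4, 137.5]), array([ -1.8, -94.8]))
knuckle (array([549. , 137.9]), array([ -0.2, -94.7]))
arm edges [  9.8 -37.8] [ -7.4 -37.4]
arm edges [  9.8 -54. ] [ -7.4 -53.9]
arm edges [  9.9 -74.4] [ -7.3 -74.5]
knob (array([537.2, 208.6]), array([  3.7, -23.2]))
brown spot (array([531.7, 127.2]), array([ -19.3, -101.4])) (array([546.6, 136.3]), array([ -2.8, -95.8]))
[[224 224 223 224 224 223 225 224 223 223 223 224 223 224 224 224 222 224]
 [223 223 225 224 225 223 222 223 222 221 221 222 222 224 224 224 223 222]
 [222 223 223 222 220 216 216 213 212 207 208 211 219 221 222 222 224 223]
 [222 223 221 219 212 198 188 182 174 170 172 185 202 212 219 221 222 223]
 [221 220 216 202 183 161 146 141 139 136 136 150 167 185 204 215 220 222]
 [221 215 198 164 135 112 105 110 112 114 114 117 126 148 177 204 214 220]
 [217 205 172 129  94  81  83  91  95  93  90  93  93 112 151 184 209 218]
 [210 183 145  99  70  60  64  74  81  77  76  77  80  94 127 166 200 217]
 [202 162 113  81  60  59  59  62  66  68  70  73  77  89 118 152 189 212]
 [194 153 107  84  65  60  59  57  60  64  71
[... 230 characters left out ...]
112 112 120 149 187 211]
 [203 177 142 118 114 113 115 113 114 114 113 114 110 116 132 165 196 213]
 [211 188 159 129 113 115 114 116 114 111 109 112 114 130 155 185 206 218]
 [218 206 181 153 130 119 112 111 112 111 110 117 134 155 180 201 212 219]
 [220 217 204 183 161 143 132 122 120 122 129 144 164 184 201 212 217 221]
 [221 221 214 204 188 177 164 156 153 155 164 179 192 205 213 218 220 222]
 [221 220 219 214 208 199 194 190 187 188 194 204 209 215 218 219 221 221]
 [220 220 219 217 217 213 211 209 206 208 211 214 214 216 217 218 218 220]
 [218 218 218 220 220 220 217 217 213 216 216 218 218 219 219 219 217 217]
 [210 205 210 215 218 219 219 216 209 210 214 217 216 218 217 216 208 210]]
```

The latch hole, the board edge and the seat all point to a stand yaw of 11.96° rather than 12.5°. That would put the eye about 1.8 mm past, so I'll correct the pose and re-centre the arm.

```bash
sed -i 's/^TH=.*/TH=np.radians(11.96); O=np.array([528.1,229.9])/' h.py; python3 - <<'E'
from h import *
q0=-0.009
ctrl.reach(K(q0,200),down(TH-q0)); ctrl.movel(K(q0,114),max_speed=120,stop_force=8)
ctrl.close_gripper(); st("grip"); ctrl.movel(K(0,114),DX,max_speed=20); ctrl.pause(.4); st("shut"); print(K(0,114))
ctrl.ungrasp(); ctrl.movel(K(0,220))
# view straight through the hole: camera nearly above the latch
t=np.radians(-15); 
cp=S(0,-95)
ctrl.reach([cp[0]-50,cp[1]+2,300],DY); ctrl.pause(.2); c,im=shot("wrist","w13"); np.save("w13T.npy",c["T"]); print(c["T"][:3,3])
u,v=proj(c,S(0,-95,106)).astype(int); print(u,v)
cv2.imwrite("pics/v3.png",cv2.resize(im[v-45:v+45,u-80:u+40],(640,480),interpolation=cv2.INTER_CUBIC))
E
```

```text
grip t 71.2 tcp [533.3 210.6 114. ] w 15.8 F [-0.6 -0.2  0.7] gf 30.0
shut t 71.8 tcp [532.2 210.3 114. ] w 16.0 F [ 0.8 -0.8 -0.4] gf 30.0
[532.2 210.3 114. ]
[562.5 154.1 428.4]
333 133
```

View pics/v3.png

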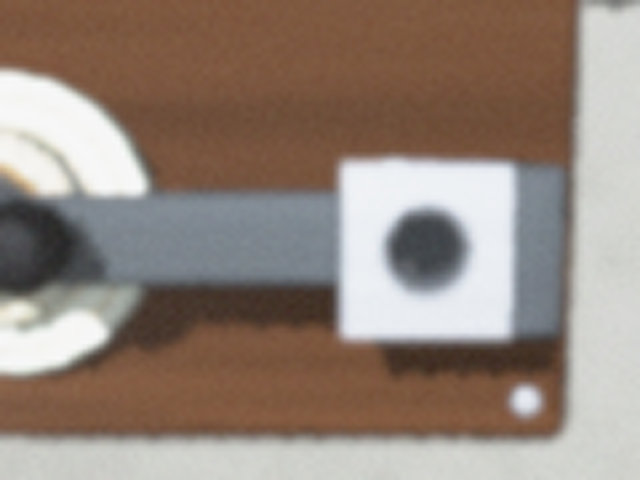

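Seen from nearly above, the latch hole is at crop (427,250) and the arm's edges are at rows 195 and 285.

```bash
python3 - <<'E'
from h import *
c=ctrl.camera_info("wrist"); c["T"]=np.load("w13T.npy")
Rm=np.array([[np.cos(TH),np.sin(TH)],[-np.sin(TH),np.cos(TH)]])
def P(a,b,z):
    w=ray(c,253+(a+.5)/5.333-.5,88+(b+.5)/5.333-.5,z)[:2]; return w,Rm@(w-O)
print("hole",P(427,250,106))
for x in(200,320):print("arm",P(x,193,92)[1],P(x,285,92)[1])
# pin grasp in park, measured pose
p=np.array([563.7,339.6])
ctrl.reach([*p,170],DY); ctrl.movel([*p,89],max_speed=100,stop_force=8); st()
ctrl.close_gripper(); st("grip"); ctrl.movel([*p,165],max_speed=60); st("up")
c,im=shot("wrist","w14"); tx=R.from_quat(DY).as_matrix()[:,0]
print(proj(c,np.array(ctrl.current_eef_pos())+12.5*tx-[0,0,20]))
print(im[210:245:2,316:324].mean((1,2)))
E
```

```text
hole (array([547. , 137.3]), array([ -0.7, -94.5]))
arm [  9.3 -50.7] [ -8.4 -50.3]
arm [  9.3 -74.1] [ -8.4 -74. ]
 t 77.3 tcp [564.3 339.8  89.8] w 88.3 F [ 0.5  0.1 -0.3] gf 0.0
grip t 78.3 tcp [563.7 339.6  89. ] w 17.1 F [ 0.4 -0.2  0.1] gf 30.0
up t 79.8 tcp [563.4 339.5 164.4] w 17.0 F [-0.3  0.8 -0.6] gf 30.0
[321.8 226.8]
[ 55.2  55.2  64.2  94.7 101.5 101.6  99.1  94.2 101.5 154.8 201.6 163.2
 134.8 130.1  84.6  28.   28.3  29.4]
```

```bash
python3 - <<'E'
from h import *
h=[547.3,137.4]
p=np.array(ctrl.current_eef_pos()); ctrl.movel([p[0],p[1],215],max_speed=100)
ctrl.movel([*h,215],DX,max_speed=150); ctrl.movel([*h,185],max_speed=60); st("above")
print(ctrl.movel([*h,130],max_speed=25,stop_force=10)); st("in")
E
```

```text
above t 82.8 tcp [547.3 137.4 184.8] w 16.9 F [-0.3 -0.7 -0.5] gf 30.0
False
in t 85.2 tcp [547.4 137.4 130.1] w 17.1 F [ 0.1  0.4 -1. ] gf 30.0
```

```bash
python3 - <<'E'
from h import *
print(ctrl.movel([547.3,137.4,128.5],max_speed=10,stop_force=6)); st()
ctrl.ungrasp(); ctrl.movel([547.3,137.4,230],max_speed=100)
cp=S(0,-60); ctrl.reach([cp[0]+10,cp[1],330],DY); ctrl.pause(.4); c,im=shot("wrist","w15"); st()
a=im[60:260,150:500]; t,_=None,None
c2,s=shot("scene","s2")
u,v=proj(c2,[528,230,80]).astype(int); print(u,v)
b=s[max(v-50,0):v+50,max(u-60,0):u+60]
cv2.imwrite("pics/v4.png",np.hstack([cv2.resize(a,(490,280)),cv2.resize(b,(300,280))]))
E
```

```text
True
 t 85.4 tcp [547.5 137.4 129.9] w 16.9 F [-0.8  0.3  4.8] gf 30.0
 t 89.6 tcp [550.5 171.2 329.9] w 88.4 F [-0.1 -0.4  0.2] gf 0.0
252 195
```

View pics/v4.png

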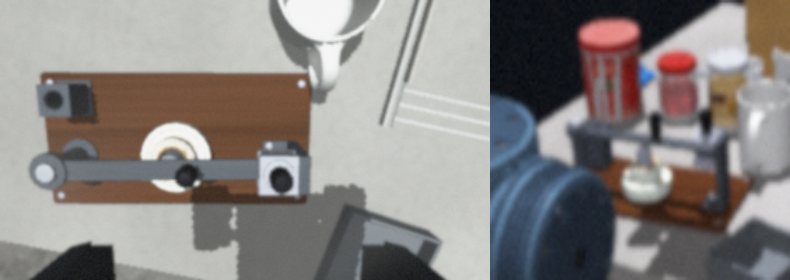

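The arm is shut, the pin's flange sits on the upper knuckle (contact at the expected height), the socket is empty and both rolls are stacked.

```bash
python3 -c "
from cell import ctrl
print(ctrl.job_done())"
```

```text
the job is handed in; nothing more can be done
None
```

The job is handed in: the large and small rolls, the only two lying out, are on the spindle with the large one at the bottom, no core was on the spindle, the arm is shut with the pin seated in the latch, and no cup was knocked over.

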